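# Pick the middle carton from a stockroom stack

### The arm

A 7-joint arm with a two-finger parallel gripper is mounted at the origin on the work surface. World frame = base frame: x ahead of the robot, y to its left, z up, the work surface at z = 0. Lengths are in m, angles in rad, forces in N, time in s.
With the tool pointing down it reaches from about 0.425 to 0.875 m from the base axis. Payload 4.7 kg.
Tool frame: the origin (TCP) lies on the centre line of the jaws, within the pads' length; the fingertips stand 8 mm ahead of it and the grasp point (between the pads) lies 11 mm behind it; z points along the fingers, y is the direction in which the jaws open and shut (so a half turn about z gives the same grasp; the last joint's range is limited). The gripper opens to 87 mm and grips with 3 to 60 N. Pads are 19 mm wide; open, the fingers measure 117 mm over their backs; the gripper's body (75 mm by 190 mm) begins 51 mm behind the grasp point.
Start: joints at [-1.145, 0.321, -0.07, 1.45, 0.023, 1.371, -0.057], TCP at [0.26, 0.596, 0.231] pointing down, gripper open.
Joint ranges: [-2.86, 2.86], [-0.3, 2.09], [-1.38, 1.24], [0.06, 2.45], [-1.56, 4.7], [0.09, 2.05], [-2.69, 2.69]. Speed limits (rad/s): [2.57, 2.57, 3.14, 3.14, 3.14, 3.14, 3.14].

### API

Orientations are given as a rotation vector (axis times angle).
In Python, from bench import status, optics, order gives the robot as it stands.
- The arm moves only by the tool step_arm, never from a script. Its argument "rows" is a list of rows, each a list of 3 entries, a list of its own where there are three numbers: the turn, a rotation vector about the tool's x, y, z in degrees, then the shift along the tool's x, y, z in mm, then the finger opening in mm, from 0 to 87. A call has 1 to 12 rows; each row shifts and turns the pose as measured when the row begins, along the tool's axes as they then stand; what a row does not reach is not made up. A row lasts 1/12 s, in which the tool goes at most 41.7 mm and 7.16 degrees, less where a joint would pass 70% of its speed; a pose out of reach is approached as far as the arm can. A call is refused whole if a number of a shift passes 41.7 or a number of a turn 7.16, either way. A call with a gripper value outside its range is refused whole. The fingers move at their own pace and stop on an object; "grip_force" is the grip in N (left out, the last holds). Time passes only in rows, so rows that do not move let the fingers close. It gives the time, the measured TCP pose, the force and the opening at its end, in the units of the state.
- status.get_state(): the state, without advancing time (a new reading comes with each control period).
- optics.get_image(name): name is "scene" or "side" or "wrist"; returns a dict with "frame" (384x512x3 uint8, red, green, blue), "range_z" (384x512 float32, m along the optical axis (not along the pixel's ray), 0 where there is no reading), "K" (3x3 intrinsics, pixels), "R" (3x3) and "t" (3): a world point X has camera coordinates R X + t. Camera axes: x right, y down, z forward; pixel columns grow to the right and rows downward; lengths in m; the calibration is good to about 2 mm. A picture is of the moment at which its call begins.
- order.close_job(): hands the job in, once; it reports no verdict.
The state is a dict: "time": time; "joint_positions": joint angles; "qd": joint speeds; "joint_torque": joint torques, N m; "position": TCP position; "tool_rot": TCP orientation; "ft_force": force on the tool from outside, world axes, zero at the start; "torque": the same for the moment, N m; "grip_width": opening from 0.0 (shut) to 1.0 (fully open).
Only numpy, scipy, OpenCV 4.12 (cv2) and the standard library are available. Lean on these libraries where they do the work, as an engineer would, in place of code of your own. Each camera call takes 0.05 s, during which the arm holds its last target.

### The job

In the stack of three white cartons (not the stack of two), lift the top carton off and set it aside, take out the middle carton and lay it flat in the shallow grey tray, then put the top carton back squarely on the bottom carton. Keep the cartons upright and leave the bottom carton where it stands.

Things in the scene. Friction and masses are not known exactly. Their poses are not given: they have to be found in the camera images.
- top_box: Top carton of the three-high stack: closed rigid white box, 120 (x) x 62 (y) x 46 (z) mm, 0.18 to 0.35 kg, up to 5 mm and 5 degrees off square on the one below. Origin: centre of its underside; x along its length, z up. Its long sides are free for fingers.
- middle_box: Middle carton of the three-high stack: closed rigid white box, 110 (x) x 60 (y) x 42 (z) mm, 0.18 to 0.35 kg, up to 5 mm and 5 degrees off square on the one below. Origin: centre of its underside; x along its length, z up.
- bottom_box: Bottom carton of that stack, loose on the bench: white box, 130 (x) x 64 (y) x 50 (z) mm. Origin: centre of its underside; x along its length, z up. A stack of two like cartons, 96 mm high, stands 0.2 m or more away (centres), and two red bins 85 mm high beyond x = 0.76 m: carry things over at 150 mm or higher.
- tray: Fixed black rubber mat, 330 x 190 x 3 mm, with a shallow grey tray fixed on it. Origin: mat's underside; x away from the robot, z up. Tray centre x = +75 mm, y = 0; inner floor 160 (x) x 170 (y) mm, 8 mm above the origin; walls 5 mm thick, top at 25 mm. The bare mat, 160 x 190 mm around x = -90 mm, y = 0, top at 3 mm, is free for setting a carton aside.
Things that resemble listed ones, but are neither listed nor needed, are in the scene too. Leave any orange, purple or turquoise look-alike of the top_box alone.

How it is judged:
On the way, in this order (a step that is already met when the one before it is completed fails the run):
1. the top carton is taken off and clear to one side (its centre over 90 mm from the middle carton's), while the middle carton still lies on the bottom one (horizontal distance between top_box and middle_box above 0.09 m and horizontal distance between middle_box and bottom_box below 0.03 m and z of middle_box in the frame of bottom_box below 0.058 m), for 0.2 s.
2. the middle carton lies flat on the tray's floor (x of middle_box in the frame of tray between 0.015 and 0.135 m and y of middle_box in the frame of tray between -0.065 and 0.065 m and z of middle_box in the frame of tray below 0.015 m and angle between middle_box's own z axis and vertical below 0.1 rad), for 0.2 s.
At the end, for the whole second after the job is handed in: The middle carton lies flat on the grey tray's floor, inside its walls; the top carton lies flat directly on the bottom carton, centred within 20 mm and lined up within 0.2 rad (either way round); the bottom carton is upright, within 25 mm of where it stood; all at rest (all of step 2 and horizontal distance between top_box and bottom_box below 0.02 m and angle between the x axis of top_box and the x axis of bottom_box, either way round below 0.2 rad and z of top_box in the frame of bottom_box between 0.044 and 0.056 m and angle between each of top_box, bottom_box's own z axis and vertical below 0.1 rad and distance of bottom_box from where it was at the start of the episode below 0.025 m and linear speed of each of top_box, middle_box below 0.02 m/s); the robot touches nothing.
It fails at once if a carton of the stack tipped by more than 0.5 rad (angle between any of top_box, middle_box, bottom_box's own z axis and vertical above 0.5 rad).
It fails at once if the bottom carton shifted by more than 40 mm or lifted (distance of bottom_box from where it was at the start of the episode above 0.04 m).
It also fails if it takes over 72 s, if anything falls off the work surface, if the arm or the gripper's body presses on something with over 40 N, if the wrist force passes 120 N, or if a joint passes its speed limit or range.

## Working session

There is one attempt and no reset: what is moved stays moved. The work goes in short steps, Python scripts to look and compute and a tool call to move; the robot and the scene stay as the last step left them, time stands still between calls to the robot, and variables do not carry over. Pictures are saved under pics/ and viewed, and the job is handed in when it is done.

Besides the shell and the picture viewer there is one more tool, called after "Call:" in YAML: its name, and indented under it one key for each argument. step_arm: Moves the arm, as the interface text tells. Its arguments: {"type":"object","properties":{"rows":{"type":"array"},"grip_force":{"type":"number"}},"required":["rows"]}

```bash
ls; mkdir -p pics; python3 - <<'E'
from bench import status, optics
import cv2,numpy as np
print(status.get_state())
for n in("scene","side","wrist"):
    d=optics.get_image(n); np.savez(f"/tmp/{n}.npz",**d); cv2.imwrite(f"pics/{n}0.png",d["frame"][:,:,::-1]); print(n,-d["R"].T@d["t"],d["R"][2])
E
```

```text
pics
{'time': 0.0, 'joint_positions': array([-1.1449072 ,  0.32179042, -0.07006448,  1.45169151,  0.0226395 ,
        1.37078452, -0.05689912]), 'qd': array([-6.02753101e-05, -1.77153553e-03, -5.08194407e-05,  1.77942299e-05,
       -6.50417689e-04,  1.80975961e-03,  5.97728415e-04]), 'joint_torque': array([-7.27482784e-04, -4.91286421e+01, -4.04052073e-01, -3.12535679e+01,
       -6.38427003e-02,  4.36849322e-02,  1.75573859e-04]), 'position': array([0.26001521, 0.59513791, 0.22947422]), 'tool_rot': array([-6.42194756e-01, -3.07500419e+00,  2.94009019e-03]), 'ft_force': array([0.69495359, 0.44359858, 0.07720551]), 'torque': array([-0.06200156,  0.0088    , -0.03589153]), 'grip_width': 1.0002159619582613}
scene [ 1.39841422 -0.14595689  0.93297613] [-0.68505451  0.18216124 -0.70534928]
side [0.44472445 0.74929066 0.67114168] [ 0.11060142 -0.75129488 -0.65063302]
wrist [0.18803769 0.62639671 0.3842484 ] [ 0.25925489 -0.11575129 -0.95884751]
```

View pics/scene0.png

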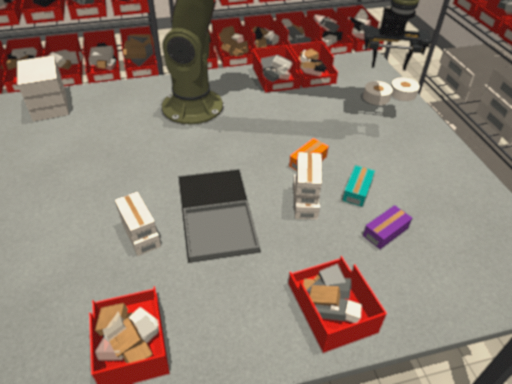

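View pics/side0.png

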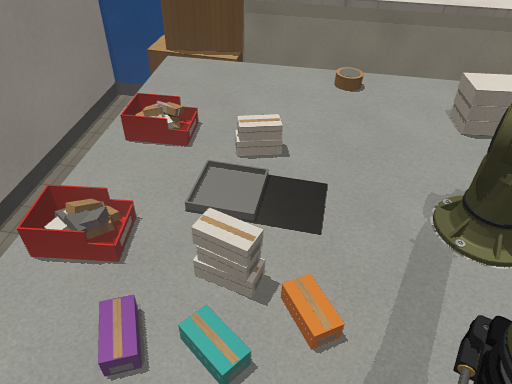

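Candidates: the white stacks at scene px (309,183), (138,222) and (42,88). The first looks three high, and the side view shows it at (228,248). I'll confirm with a crop and heights.

```bash
cat > h.py <<'E'
import numpy as np,cv2
def cloud(d):
    z=d["range_z"]; v,u=np.mgrid[:z.shape[0],:z.shape[1]]
    K=d["K"]; p=np.stack([(u-K[0,2])/K[0,0]*z,(v-K[1,2])/K[1,1]*z,z],-1)
    P=(p-d["t"])@d["R"]; P[z<=0]=np.nan
    return P
def rect(pts):
    r=cv2.minAreaRect((pts[:,:2]*1000).astype(np.float32)); b=cv2.boxPoints(r)
    e0=b[1]-b[0];e1=b[2]-b[1]
    e=e0 if np.hypot(*e0)>np.hypot(*e1) else e1
    a=np.degrees(np.arctan2(e[1],e[0]))
    a=(a+90)%180-90
    return np.round(r[0],1),np.round(sorted(r[1]),1),round(float(a),2),len(pts)
E
python3 - <<'E'
from h import *
S={n:dict(np.load(f"/tmp/{n}.npz")) for n in("scene","side")}
c=[]
for n,(u0,v0,u1,v1) in {"scene":(285,140,335,225),"side":(180,200,280,300)}.items():
    f=S[n]["frame"][v0:v1,u0:u1,::-1]; c.append(cv2.resize(f,(390,500),interpolation=cv2.INTER_CUBIC))
cv2.imwrite("pics/crop1.png",np.hstack(c))
for n,px in {"scene":[(310,170),(132,210),(40,70),(215,225)],"side":[(228,232),(260,118),(230,190),(290,200)]}.items():
    P=cloud(S[n])
    for u,v in px: print(n,u,v,np.round(P[v,u],4))
    W=S[n]["frame"].astype(int)
    sel=lambda m:P[m]
    for zl,zh,nm in((.128,.15,"top3"),(.085,.105,"two")):
        for cx in ((.55,.9,-.6,.8),):
            m=(P[...,2]>zl)&(P[...,2]<zh)&(P[...,0]>.3)&(P[...,0]<.75)&(abs(P[...,1])<.6)
            k,l,st,ce=cv2.connectedComponentsWithStats(m.astype(np.uint8))
            for i in range(1,k):
                if st[i,4]>60: print(n,nm,st[i],rect(P[l==i]),np.round(np.median(P[l==i][:,2]),4))
    # tray: dark mat
    for zl,zh,nm in((-.01,.04,"mat"),):
        m=(W.max(-1)<45)&(abs(P[...,2])<.04)&(P[...,0]>.3)
        k,l,st,ce=cv2.connectedComponentsWithStats(m.astype(np.uint8))
        for i in range(1,k):
            if st[i,4]>200: print(n,nm,st[i],rect(P[l==i]),np.round(np.median(P[l==i][:,2]),4))
E
```

```text
scene 310 170 [0.5735 0.2341 0.1387]
scene 132 210 [ 0.5683 -0.2352  0.0972]
scene 40 70 [-0.0953 -0.484   0.1561]
scene 215 225 [ 0.5892 -0.0302  0.0077]
scene top3 [297 152  25  35 759] (array([561.3, 235.9]), array([ 62.3, 125.2]), -19.85, 759) 0.1388
scene two [296 190  24   7  75] (array([614.5, 217.4]), array([11. , 62.4]), 70.53, 75) 0.0983
scene two [115 192  40  41 940] (array([ 567.3, -231.7]), array([ 62.3, 124.1]), 16.17, 940) 0.0962
side 228 232 [0.5563 0.2457 0.136 ]
side 260 118 [ 0.5663 -0.2434  0.0947]
side 230 190 [ 0.6087 -0.0241  0.005 ]
side 290 200 [ 0.454  -0.0174  0.0021]
side top3 [ 191  208   73   47 1761] (array([560.2, 235.4]), array([ 64.9, 120.9]), -19.78, 1761) 0.1364
side two [238 114  45  17 612] (array([ 566.7, -231.5]), array([ 69.3, 119.7]), 16.47, 612) 0.0943
side two [193 238  70  31 458] (array([556.9, 262.6]), array([ 54.5, 132.7]), 6.82, 458) 0.0953
```

View pics/crop1.png

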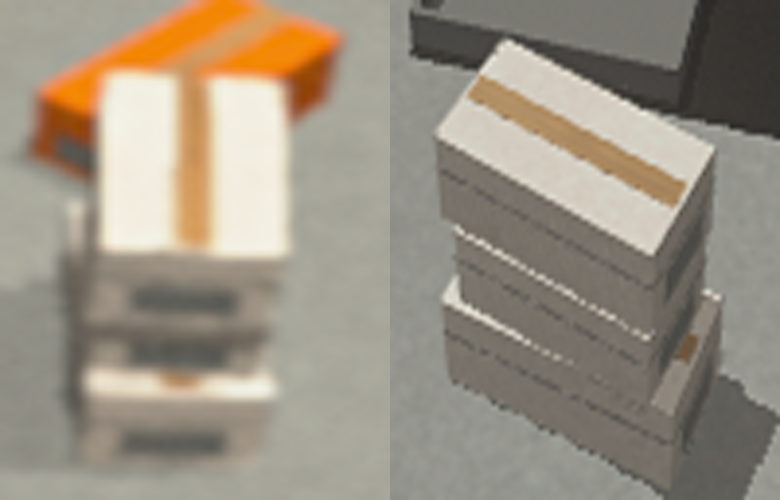

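The crop confirms it: the stack at scene (309,183), side (228,248), has three white layers, top at z≈0.138. The stack at (138,222) is only 96 mm high. Next I'll fit the lower cartons and the mat.

```bash
python3 - <<'E'
from h import *
S={n:dict(np.load(f"/tmp/{n}.npz")) for n in("scene","side")}
for n in S:
    P=cloud(S[n]);W=S[n]["frame"].astype(int); 
    for (u,v) in {"scene":[(213,190),(220,230)],"side":[(290,205),(230,190)]}[n]: print(n,W[v,u],P[v,u].round(4))
    m=(W.max(-1)<(60))&(P[...,0]>.3)&(P[...,0]<.6)&(abs(P[...,1])<.2)&(P[...,2]<.012)
    k,l,st,ce=cv2.connectedComponentsWithStats(m.astype(np.uint8))
    for i in range(1,k):
        if st[i,4]>150: print(n,"mat",st[i],rect(P[l==i]),np.round(np.median(P[l==i][:,2]),4))
    m=(P[...,0]>.3)&(P[...,0]<.85)&(abs(P[...,1]+.03)<.18)&(P[...,2]<.032)&(P[...,2]>.015)
    k,l,st,ce=cv2.connectedComponentsWithStats(m.astype(np.uint8))
    for i in range(1,k):
        if st[i,4]>100: print(n,"walls",st[i],rect(P[l==i]))
    # vertical faces
    near=np.hypot(P[...,0]-.561,P[...,1]-.236)<.095
    off={"scene":-.0005,"side":.0018}[n]
    for nm,zl,zh in(("bot",.01,.044),("mid",.056,.086),("top",.098,.132)):
        m=near&(P[...,2]+off>zl)&(P[...,2]+off<zh)&(W.max(-1)-W.min(-1)<60)
        print(n,nm,rect(P[m]))
        q=P[m][:,:2]
        # project on the axes at yaw -20
        a=np.radians(-20);L=np.array([np.cos(a),np.sin(a)]);T=np.array([-L[1],L[0]])
        d=(q-[.561,.236])
        s=d@L;t=d@T
        print("  long pct",np.percentile(s,[.5,2,50,98,99.5]).round(4),"lat",np.percentile(t,[.5,2,50,98,99.5]).round(4))
        if n=="side":
            mm=(t>.02)&(abs(s)<.045); c=np.polyfit(s[mm],t[mm],1); r=t[mm]-np.polyval(c,s[mm])
            print("  longface slope deg",-20+np.degrees(np.arctan(c[0])),"t0",c[1],r.std())
        else:
            mm=(s>.045)&(abs(t)<.025); c=np.polyfit(t[mm],s[mm],1)
            print("  endface yaw",-20-np.degrees(np.arctan(c[0])),"s0",c[1],mm.sum())
E
```

```text
scene [47 46 41] [ 0.4521 -0.0095  0.0058]
scene [132 129 121] [ 0.6103 -0.0206  0.0082]
scene mat [ 180  171   66   36 1803] (array([438.9, -11.4]), array([133.6, 181.3]), 87.0, 1803) 0.0038
scene walls [183 200  76  60 750] (array([611.6, -22.4]), array([177.7, 180.2]), 86.52, 750)
scene bot (array([561. , 209.7]), array([ 57.3, 147.9]), 10.46, 249)
  long pct [-0.0609 -0.0511  0.0598  0.0652  0.0656] lat [-0.0374 -0.0367 -0.0035  0.035   0.0359]
  endface yaw -15.37814717333926 s0 0.06109676448003117 157
scene mid (array([607.7, 219.3]), array([18.3, 62.1]), 57.15, 175)
  long pct [0.0362 0.0439 0.0505 0.0534 0.054 ] lat [-0.0278 -0.0274  0.0015  0.0307  0.0318]
  endface yaw -18.840150911280233 s0 0.05031606218724418 144
scene top (array([568.7, 208.4]), array([ 54. , 130.3]), 9.25, 245)
  long pct [-0.038  -0.0238  0.0584  0.0621  0.0625] lat [-0.0318 -0.0314 -0.0029  0.0295  0.0304]
  endface yaw -19.88947480590833 s0 0.05863170191131464 183
side [50 48 43] [0.4523 0.0041 0.0046]
side [120 119 113] [ 0.6087 -0.0241  0.005 ]
side mat [ 242  175   85   60 3264] (array([461.7, -13
[... 380 characters left out ...]
, 10.64, 745)
  long pct [-0.0707 -0.0702 -0.0219  0.0545  0.0578] lat [-0.0353 -0.0296  0.0294  0.0363  0.0369]
  longface slope deg -15.17172543879041 t0 0.03123292549721346 0.000756302130059212
side mid (array([553.8, 264.1]), array([ 54. , 124.2]), 8.84, 627)
  long pct [-0.0596 -0.0594 -0.0223  0.0476  0.0486] lat [-0.0282 -0.0237  0.0304  0.0326  0.0329]
  longface slope deg -18.938236482351595 t0 0.03089950668867457 0.000693835387318942
side top (array([556.5, 262. ]), array([ 56.2, 134.4]), 7.72, 853)
  long pct [-0.0613 -0.061  -0.019   0.0549  0.0578] lat [-0.0294 -0.0252  0.0297  0.0314  0.0318]
  longface slope deg -19.678333511569043 t0 0.029992783748029772 0.0007281577328552816
```

```bash
cat >> h.py <<'E'
from scipy.spatial.transform import Rotation as Ro
def plan(xyz,psi):
    """xyz mm of TCP, psi deg yaw of tool y; prints turn (tool axes, deg) then shift after the turn (mm), and shift now"""
    from bench import status
    s=status.get_state(); R=Ro.from_rotvec(s["tool_rot"]); p=s["position"]*1000
    c,n=np.cos(np.radians(psi)),np.sin(np.radians(psi))
    G=Ro.from_matrix(np.array([[-n,c,0],[c,n,0],[0,0,-1]]))
    d=np.array(xyz)-p
    print("t",round(s["time"],2),"p",p.round(1),"F",s["ft_force"].round(1),"grip",round(s["grip_width"]*87,1))
    print("turn",np.degrees((R.inv()*G).as_rotvec()).round(2),"shift after turn",G.inv().apply(d).round(1),"now",R.inv().apply(d).round(1))
E
python3 -c "
from h import *
plan((560.5,235.6,180),70.2)"
```

```text
t 0.15 p [260.1 595.3 229.7] F [-0.2 -0.  -0.1] grip 87.1
turn [-0.08  0.   -3.8 ] shift after turn [-404.5 -236.6   49.7] now [-419.3 -209.3   50.1]
```

Call:
step_arm:
  rows:
    - [[0,0,-3.8],[0,0,0],87]
    - [[0,0,0],[-36,-21,0],87]
    - [[0,0,0],[-36,-21,0],87]
    - [[0,0,0],[-36,-21,0],87]
    - [[0,0,0],[-36,-21,0],87]
    - [[0,0,0],[-36,-21,0],87]
    - [[0,0,0],[-36,-21,0],87]
    - [[0,0,0],[-36,-21,0],87]
    - [[0,0,0],[-36,-21,0],87]
    - [[0,0,0],[-36,-21,0],87]
    - [[0,0,0],[-36,-21,0],87]
    - [[0,0,0],[-36,-21,0],87]
  grip_force: 25

```text
time: 1.15
position: [0.5495, 0.252, 0.2225]
tool_rot: [-0.493, -3.092, 0.004]
ft_force: [1.4, 0.9, 0.6]
grip_width: 0.994
```

```bash
python3 -c "
from h import *
plan((560.5,235.6,180),70.2)
from bench import optics
d=optics.get_image('wrist'); cv2.imwrite('pics/w1.png',d['frame'][:,:,::-1]); np.savez('/tmp/w1.npz',**d)
P=cloud(d)
m=(P[...,2]>.128)&(P[...,2]<.15)&(np.hypot(P[...,0]-.56,P[...,1]-.236)<.09)
print(rect(P[m]),np.median(P[m][:,2]))"
```

```text
t 1.15 p [549.5 252.  222.5] F [1.4 0.9 0.6] grip 86.5
turn [-0.24 -0.57  1.66] shift after turn [-16.  -11.7  42.5] now [-16.  -12.   42.4]
(array([551.5, 239.1]), array([ 62.2, 100.8]), -19.7, 7498) 0.1384117858547323
```

View pics/w1.png

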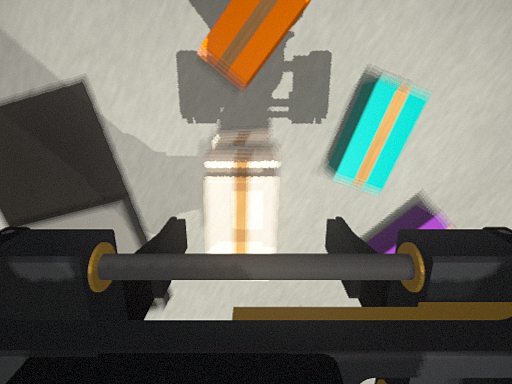

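The wrist view shows the white carton at (240,210) centred between the jaws, with the yaw confirmed (-19.7°) and the lateral position too. I'll align, then descend.

Call:
step_arm:
  rows:
    - [[-0.2,-0.5,1.6],[-8,-6,0],87]
    - [[0,0,0],[-8,-6,0],87]
    - [[0,0,0],[0,0,0],87]
    - [[0,0,0],[0,0,0],87]

```text
time: 1.53
position: [0.5691, 0.2192, 0.2212]
tool_rot: [0.573, 3.085, -0.013]
ft_force: [0.0, 0.6, -1.0]
grip_width: 0.999
```

```bash
python3 -c "
from h import *
plan((560.5,235.7,109),70.3)"
```

```text
t 1.53 p [569.1 219.2 221.2] F [ 0.   0.6 -1. ] grip 86.9
turn [-0.42  0.31 -1.34] shift after turn [ 13.6  12.6 112.2] now [ 14.6  13.1 112. ]
```

Call:
step_arm:
  rows:
    - [[-0.4,0.3,-1.3],[7,6,0],87]
    - [[0,0,0],[5,5,0],87]
    - [[0,0,0],[0,0,0],87]
    - [[0,0,0],[0,0,0],87]
    - [[0,0,0],[0,0,0],87]

```text
time: 1.95
position: [0.5563, 0.2435, 0.221]
tool_rot: [-0.514, -3.096, -0.005]
ft_force: [0.3, 0.3, 0.1]
grip_width: 0.997
```

```bash
python3 -c "
from h import *
plan((560.5,235.7,109),70.3)"
```

```text
t 1.95 p [556.3 243.5 221. ] F [0.3 0.3 0.1] grip 86.8
turn [ 0.16 -0.22  0.84] shift after turn [ -6.5  -5.9 112. ] now [ -6.9  -6.3 111.9]
```

Call:
step_arm:
  rows:
    - [[0.1,-0.2,0.6],[-5,-4.5,0],87]
    - [[0,0,0],[0,0,0],87]
    - [[0,0,0],[0,0,0],87]
    - [[0,0,0],[0,0,0],87]

```text
time: 2.28
position: [0.5595, 0.238, 0.2211]
tool_rot: [0.529, 3.096, 0.001]
ft_force: [-0.1, 0.2, 0.6]
grip_width: 1.0
```

```bash
python3 -c "
from h import *
plan((560.5,235.7,109),70.3)"
```

```text
t 2.28 p [559.5 238.  221.1] F [-0.1  0.2  0.6] grip 87.0
turn [0.05 0.02 0.29] shift after turn [ -1.7  -1.9 112.1] now [ -1.6  -2.  112.1]
```

Call:
step_arm:
  rows:
    - [[0,0,0.3],[-1.6,-1.8,15],87]
    - [[0,0,0],[0,0,15],87]
    - [[0,0,0],[0,0,15],87]
    - [[0,0,0],[0,0,15],87]
    - [[0,0,0],[0,0,5],87]
    - [[0,0,0],[0,0,0],87]
    - [[0,0,0],[0,0,0],87]
    - [[0,0,0],[0,0,0],87]

```text
time: 2.95
position: [0.5631, 0.2341, 0.1562]
tool_rot: [0.544, 3.09, 0.004]
ft_force: [0.1, 0.8, 0.4]
grip_width: 1.0
```

```bash
python3 -c "
from h import *
plan((560.5,235.7,109),70.3)"
```

```text
t 2.95 p [563.1 234.1 156.2] F [0.1 0.8 0.4] grip 87.0
turn [ 0.2   0.21 -0.26] shift after turn [ 3.   0.7 47.2] now [ 3.2  0.5 47.2]
```

Call:
step_arm:
  rows:
    - [[0.1,0.1,-0.2],[2,0.5,9],87]
    - [[0,0,0],[0,0,9],87]
    - [[0,0,0],[0,0,9],87]
    - [[0,0,0],[0,0,9],87]
    - [[0,0,0],[0,0,7],87]
    - [[0,0,0],[0,0,2],87]
    - [[0,0,0],[0,0,0],87]
    - [[0,0,0],[0,0,0],87]

```text
time: 3.62
position: [0.5623, 0.236, 0.1081]
tool_rot: [0.537, 3.091, 0.005]
ft_force: [-0.1, -0.4, -0.3]
grip_width: 1.003
```

```bash
python3 -c "
from h import *
plan((560.5,235.7,109),70.3)"
```

```text
t 3.62 p [562.3 236.  108.1] F [-0.1 -0.4 -0.3] grip 87.3
turn [ 0.21  0.2  -0.02] shift after turn [ 1.5 -0.9 -0.9] now [ 1.5 -0.9 -0.9]
```

Call:
step_arm:
  rows:
    - [[0,0,0],[0,-0.8,0],75]
    - [[0,0,0],[0,0,0],70]
    - [[0,0,0],[0,0,0],64]
    - [[0,0,0],[0,0,0],55]
    - [[0,0,0],[0,0,0],50]
    - [[0,0,0],[0,0,0],50]
    - [[0,0,0],[0,0,0],50]
    - [[0,0,0],[0,0,0],50]

```text
time: 4.28
position: [0.5629, 0.2357, 0.1095]
tool_rot: [0.537, 3.089, 0.007]
ft_force: [-0.5, -0.0, -0.6]
grip_width: 0.712
```

Call:
step_arm:
  rows:
    - [[0,0,0],[0,0,-6],50]
    - [[0,0,0],[0,0,-8],50]
    - [[0,0,0],[0,0,-10],50]
    - [[0,0,0],[0,0,-10],50]
    - [[0,0,0],[0,0,-10],50]
    - [[0,0,0],[0,0,-10],50]
    - [[0,0,0],[0,0,-10],50]
    - [[0,0,0],[0,0,-8],50]
    - [[0,0,0],[0,0,-4],50]
    - [[0,0,0],[0,0,0],50]
    - [[0,0,0],[0,0,0],50]

```text
time: 5.2
position: [0.5618, 0.2349, 0.1942]
tool_rot: [0.537, 3.089, 0.007]
ft_force: [0.2, 0.5, -3.0]
grip_width: 0.71
```

```bash
python3 -c "
from h import *
plan((447.4,-12.6,180),70.3)
from bench import optics
d=optics.get_image('side'); cv2.imwrite('pics/s1.png',d['frame'][:,:,::-1]); np.savez('/tmp/s1.npz',**d)"
```

```text
t 5.2 p [561.8 234.9 194.2] F [ 0.2  0.5 -3. ] grip 61.8
turn [ 0.3   0.28 -0.03] shift after turn [  24.3 -271.6   14.2] now [  24.2 -271.7   12.7]
```

View pics/s1.png

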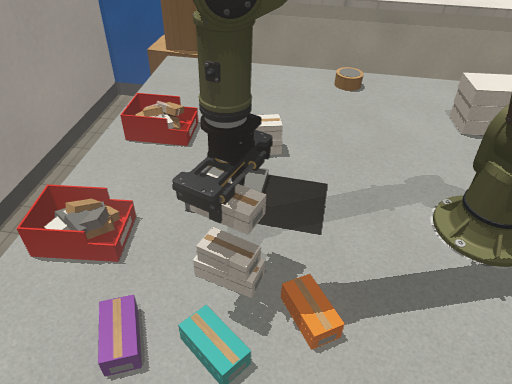

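Only the top carton is held; the middle one is still on the bottom one at (228,250). Carrying to the mat.

Call:
step_arm:
  rows:
    - [[0.1,0.1,0],[1,-10,0],50]
    - [[0,0,0],[2,-20,0],50]
    - [[0,0,0],[3,-30,0],50]
    - [[0,0,0],[3,-30,0],50]
    - [[0,0,0],[3,-30,0],50]
    - [[0,0,0],[3,-30,0],50]
    - [[0,0,0],[3,-30,0],50]
    - [[0,0,0],[2,-25,0],50]
    - [[0,0,0],[2,-20,0],50]
    - [[0,0,0],[1,-10,0],50]
    - [[0,0,0],[0,0,0],50]
    - [[0,0,0],[0,0,0],50]

```text
time: 6.25
position: [0.4469, 0.0069, 0.1845]
tool_rot: [-0.537, -3.083, 0.004]
ft_force: [0.3, 0.6, -3.3]
grip_width: 0.713
```

```bash
python3 -c "
from h import *
plan((447.4,-12.6,21),70.3)"
```

```text
t 6.25 p [446.9   6.9 184.5] F [ 0.3  0.6 -3.3] grip 62.0
turn [-0.25 -0.65 -0.07] shift after turn [ -7.1 -18.2 163.5] now [ -9.  -17.5 163.5]
```

Call:
step_arm:
  rows:
    - [[-0.2,-0.6,0],[-3,-8,10],50]
    - [[0,0,0],[-3,-6,18],50]
    - [[0,0,0],[-1,-3,20],50]
    - [[0,0,0],[0,0,20],50]
    - [[0,0,0],[0,0,20],50]
    - [[0,0,0],[0,0,20],50]
    - [[0,0,0],[0,0,12],50]
    - [[0,0,0],[0,0,5],50]
    - [[0,0,0],[0,0,0],50]
    - [[0,0,0],[0,0,0],50]
    - [[0,0,0],[0,0,0],50]

```text
time: 7.17
position: [0.4557, 0.0031, 0.0554]
tool_rot: [0.507, 3.095, 0.006]
ft_force: [0.4, -0.2, -3.7]
grip_width: 0.713
```

```bash
python3 -c "
from h import *
plan((447.4,-12.6,20.5),70.3)"
```

```text
t 7.17 p [455.7   3.1  55.4] F [ 0.4 -0.2 -3.7] grip 62.0
turn [0.26 0.27 1.11] shift after turn [  2.6 -17.6  34.9] now [  3.1 -17.7  34.8]
```

Call:
step_arm:
  rows:
    - [[0.2,0.2,0],[1,-6,2],50]
    - [[0,0,0],[1,-6,6],50]
    - [[0,0,0],[0,-4,8],50]
    - [[0,0,0],[0,-1,6],50]
    - [[0,0,0],[0,0,4],50]
    - [[0,0,0],[0,0,2],50]
    - [[0,0,0],[0,0,0],50]
    - [[0,0,0],[0,0,0],50]

```text
time: 7.83
position: [0.4503, -0.0141, 0.0273]
tool_rot: [0.508, 3.094, 0.004]
ft_force: [-0.4, 0.3, -3.2]
grip_width: 0.708
```

```bash
python3 -c "
from h import *
plan((447.4,-12.6,20.5),70.3)"
```

```text
t 7.83 p [450.3 -14.1  27.3] F [-0.4  0.3 -3.2] grip 61.6
turn [0.22 0.34 1.05] shift after turn [3.2 0.4 6.8] now [3.2 0.4 6.7]
```

Call:
step_arm:
  rows:
    - [[0.2,0.3,0],[0,0,2],50]
    - [[0,0,0],[0,0,2],50]
    - [[0,0,0],[0,0,2],50]
    - [[0,0,0],[0,0,1],50]
    - [[0,0,0],[0,0,0],50]
    - [[0,0,0],[0,0,0],50]

```text
time: 8.33
position: [0.4512, -0.0135, 0.0206]
tool_rot: [0.508, 3.099, 0.001]
ft_force: [-0.6, -0.1, -2.6]
grip_width: 0.71
```

Call:
step_arm:
  rows:
    - [[0,0,0],[0,0,0.8],50]
    - [[0,0,0],[0,0,0.8],50]
    - [[0,0,0],[0,0,0],50]

```text
time: 8.58
position: [0.4516, -0.0135, 0.0208]
tool_rot: [0.508, 3.099, 0.002]
ft_force: [-0.1, 0.5, -3.8]
grip_width: 0.711
```

Call:
step_arm:
  rows:
    - [[0,0,0],[0,0,2],50]
    - [[0,0,0],[0,0,0],50]
    - [[0,0,0],[0,0,0],50]

```text
time: 8.83
position: [0.4528, -0.0134, 0.0209]
tool_rot: [0.507, 3.098, 0.004]
ft_force: [0.7, 0.6, -3.3]
grip_width: 0.708
```

Call:
step_arm:
  rows:
    - [[0,0,0],[0,0,2.5],50]
    - [[0,0,0],[0,0,2.5],50]

```text
time: 9.0
position: [0.4534, -0.0135, 0.0197]
tool_rot: [0.507, 3.1, 0.005]
ft_force: [-13.8, -1.0, 33.8]
grip_width: 0.711
```

Call:
step_arm:
  rows:
    - [[0,0,0],[0,0,-0.5],50]
    - [[0,0,0],[0,0,0],66]
    - [[0,0,0],[0,0,0],72]
    - [[0,0,0],[0,0,0],80]
    - [[0,0,0],[0,0,0],80]
    - [[0,0,0],[0,0,0],80]

```text
time: 9.5
position: [0.4555, -0.0132, 0.0209]
tool_rot: [0.506, 3.095, 0.007]
ft_force: [0.3, -0.4, -0.8]
grip_width: 0.896
```

Released. Rising, then measuring all three.

Call:
step_arm:
  rows:
    - [[0,0,0],[0,0,-8],87]
    - [[0,0,0],[0,0,-15],87]
    - [[0,0,0],[0,0,-25],87]
    - [[0,0,0],[0,0,-30],87]
    - [[0,0,0],[0,0,-30],87]
    - [[0,0,0],[0,0,-30],87]
    - [[0,0,0],[0,0,-20],87]
    - [[0,0,0],[0,0,-8],87]
    - [[0,0,0],[0,0,0],87]
    - [[0,0,0],[0,0,0],87]

```text
time: 10.33
position: [0.4524, -0.0146, 0.1959]
tool_rot: [0.508, 3.098, 0.003]
ft_force: [-0.0, 0.0, -0.5]
grip_width: 1.0
```

```bash
cat > m.py <<'E'
from h import *
from bench import optics
import sys
def meas(tag,regs,cams=("scene","side")):
    for n in cams:
        d=optics.get_image(n); cv2.imwrite(f'pics/{n}_{tag}.png',d['frame'][:,:,::-1]); np.savez(f'/tmp/{n}_{tag}.npz',**d)
        P=cloud(d);off={"scene":-.0005,"side":.0018}.get(n,0)
        W=d["frame"].astype(int)
        for nm,x,y,zl,zh in regs:
            m=(np.hypot(P[...,0]-x,P[...,1]-y)<.1)&(P[...,2]+off>zl)&(P[...,2]+off<zh)&(W.min(-1)>60)
            k,l,st,_=cv2.connectedComponentsWithStats(m.astype(np.uint8))
            if k<2: print(n,nm,"none");continue
            i=1+np.argmax(st[1:,4]); print(n,nm,rect(P[l==i]),"z",np.median(P[l==i][:,2]).round(4))
E
python3 -c "
from m import *
meas('a',[('top',.452,-.013,.042,.056),('mid',.557,.238,.085,.098)])
plan((557,238,180),71)"
```

```text
scene top (array([452.1, -13.3]), array([ 62.4, 126.7]), -18.71, 654) z 0.0497
scene mid (array([557.8, 238.8]), array([ 60. , 116.6]), -18.77, 642) z 0.0927
side top (array([451.4, -13.2]), array([ 67.2, 120.3]), -18.28, 889) z 0.0473
side mid (array([557.9, 238.5]), array([ 62.6, 111.2]), -18.73, 1480) z 0.0905
t 10.43 p [451.8 -14.6 194.8] F [-0.7 -0.6  0.2] grip 86.8
turn [ 0.08 -0.    0.36] shift after turn [-17.3 273.1  14.8] now [-19.  273.   15.2]
```

View pics/side_a.png

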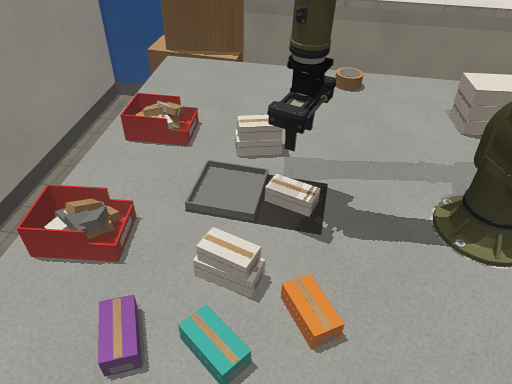

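The top carton lies on the mat at px (293,194). The middle one is still in place at (228,252), measured (557.5,238.6), yaw -18.8°. Now to the middle carton.

Call:
step_arm:
  rows:
    - [[0,0,0.3],[-1,10,0],87]
    - [[0,0,0],[-2,20,0],87]
    - [[0,0,0],[-2,32,0],87]
    - [[0,0,0],[-2,32,0],87]
    - [[0,0,0],[-2,32,0],87]
    - [[0,0,0],[-2,32,0],87]
    - [[0,0,0],[-2,32,0],87]
    - [[0,0,0],[-2,25,0],87]
    - [[0,0,0],[-2,15,0],87]
    - [[0,0,0],[-1,8,0],87]
    - [[0,0,0],[0,0,0],87]
    - [[0,0,0],[0,0,0],87]

```text
time: 11.43
position: [0.5414, 0.2197, 0.1718]
tool_rot: [-0.518, -3.068, 0.018]
ft_force: [0.1, -0.1, 0.1]
grip_width: 0.998
```

```bash
python3 -c "
from h import *
plan((557.5,238.6,66),71.2)"
```

```text
t 11.43 p [541.4 219.7 171.8] F [ 0.1 -0.1  0.1] grip 86.8
turn [-0.92 -1.59 -0.38] shift after turn [ -9.2  23.1 105.8] now [-11.9  24.8 105.1]
```

Call:
step_arm:
  rows:
    - [[-0.9,-1.5,-0.3],[-4,9,0],87]
    - [[0,0,0],[-3,8,0],87]
    - [[0,0,0],[-1,3,0],87]
    - [[0,0,0],[0,0,0],87]
    - [[0,0,0],[0,0,0],87]
    - [[0,0,0],[0,0,0],87]

```text
time: 11.93
position: [0.5547, 0.2301, 0.1698]
tool_rot: [-0.526, -3.091, 0.008]
ft_force: [-0.3, 0.3, -0.6]
grip_width: 1.001
```

```bash
python3 -c "
from h import *
plan((557.5,238.6,66),71.2)"
```

```text
t 11.93 p [554.7 230.1 169.8] F [-0.3  0.3 -0.6] grip 87.1
turn [-0.33 -0.27 -0.53] shift after turn [1.000e-01 8.900e+00 1.038e+02] now [ -0.3   9.5 103.8]
```

Call:
step_arm:
  rows:
    - [[-0.3,-0.2,-0.5],[0,6,0],87]
    - [[0,0,0],[0,2,6],87]
    - [[0,0,0],[0,0,12],87]
    - [[0,0,0],[0,0,12],87]
    - [[0,0,0],[0,0,10],87]
    - [[0,0,0],[0,0,5],87]
    - [[0,0,0],[0,0,0],87]
    - [[0,0,0],[0,0,0],87]

```text
time: 12.6
position: [0.5564, 0.2365, 0.1184]
tool_rot: [-0.515, -3.095, 0.003]
ft_force: [-0.7, 0.4, 0.1]
grip_width: 1.002
```

```bash
python3 -c "
from h import *
plan((557.5,238.6,66),71.2)"
```

```text
t 12.6 p [556.4 236.5 118.4] F [-0.7  0.4  0.1] grip 87.2
turn [-0.15 -0.19 -0.08] shift after turn [-0.4  2.4 52.4] now [-0.6  2.5 52.4]
```

Call:
step_arm:
  rows:
    - [[-0.1,-0.1,0],[0,2,6],87]
    - [[0,0,0],[0,0,9],87]
    - [[0,0,0],[0,0,10],87]
    - [[0,0,0],[0,0,10],87]
    - [[0,0,0],[0,0,8],87]
    - [[0,0,0],[0,0,4],87]
    - [[0,0,0],[0,0,0],87]
    - [[0,0,0],[0,0,0],87]

```text
time: 13.27
position: [0.557, 0.2385, 0.066]
tool_rot: [-0.515, -3.097, 0.001]
ft_force: [-0.1, -0.1, -0.9]
grip_width: 0.998
```

```bash
python3 -c "
from h import *
plan((557.5,238.6,66),71.2)"
```

```text
t 13.27 p [557.  238.5  66. ] F [-0.1 -0.1 -0.9] grip 86.8
turn [-0.06 -0.09 -0.09] shift after turn [-0.5  0.3  0. ] now [-0.5  0.3  0. ]
```

Aligned. Closing, then lifting.

Call:
step_arm:
  rows:
    - [[0,0,0],[0,0,0],72]
    - [[0,0,0],[0,0,0],66]
    - [[0,0,0],[0,0,0],61]
    - [[0,0,0],[0,0,0],52]
    - [[0,0,0],[0,0,0],48]
    - [[0,0,0],[0,0,0],48]
    - [[0,0,0],[0,0,0],48]

```text
time: 13.85
position: [0.5581, 0.239, 0.0677]
tool_rot: [0.515, 3.098, 0.002]
ft_force: [0.6, 0.3, -2.0]
grip_width: 0.689
```

Call:
step_arm:
  rows:
    - [[0,0,0],[0,0,-5],48]
    - [[0,0,0],[0,0,-8],48]
    - [[0,0,0],[0,0,-12],48]
    - [[0,0,0],[0,0,-16],48]
    - [[0,0,0],[0,0,-18],48]
    - [[0,0,0],[0,0,-18],48]
    - [[0,0,0],[0,0,-18],48]
    - [[0,0,0],[0,0,-14],48]
    - [[0,0,0],[0,0,-7],48]
    - [[0,0,0],[0,0,0],48]
    - [[0,0,0],[0,0,0],48]

```text
time: 14.77
position: [0.5568, 0.2378, 0.1954]
tool_rot: [0.517, 3.099, 0.001]
ft_force: [0.2, -0.1, -3.5]
grip_width: 0.686
```

```bash
python3 -c "
from m import *
plan((612,-22.7,170),86.5)
meas('b',[('bot',.557,.236,.042,.056)])"
```

```text
t 14.77 p [556.8 237.8 195.4] F [ 0.2 -0.1 -3.5] grip 59.6
turn [ 4.000e-02  1.000e-02 -1.543e+01] shift after turn [ -71.  -256.7   25.4] now [-136.7 -228.5   25.2]
scene bot (array([557.2, 236.9]), array([ 64.4, 136. ]), -14.57, 740) z 0.0506
side bot (array([557.3, 236.1]), array([ 67.2, 130.8]), -15.01, 1788) z 0.0485
```

View pics/side_b.png

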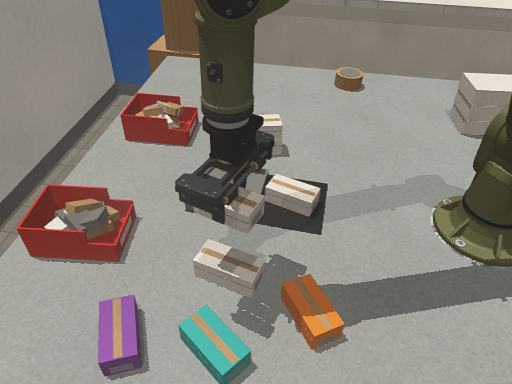

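The middle carton is held, at about (240,205) in the side view. The bottom one is unmoved at (557,236), yaw -15°. Turning to the tray's alignment and carrying over.

Call:
step_arm:
  rows:
    - [[0,0,-3],[0,0,0],48]
    - [[0,0,-5],[0,-4,0],48]
    - [[0,0,-5],[-2,-12,0],48]
    - [[0,0,-2.4],[-6,-22,0],48]
    - [[0,0,0],[-8,-30,0],48]
    - [[0,0,0],[-8,-30,0],48]
    - [[0,0,0],[-8,-30,0],48]
    - [[0,0,0],[-8,-30,0],48]
    - [[0,0,0],[-8,-25,0],48]
    - [[0,0,0],[-6,-15,0],48]
    - [[0,0,0],[0,0,0],48]
    - [[0,0,0],[0,0,0],48]

```text
time: 15.87
position: [0.5894, 0.0295, 0.1772]
tool_rot: [-0.064, -3.113, 0.013]
ft_force: [-0.2, 0.2, -2.7]
grip_width: 0.691
```

```bash
python3 -c "
from m import *
plan((612,-22.7,25),86.5)"
```

```text
t 15.87 p [589.4  29.5 177.2] F [-0.2  0.2 -2.7] grip 60.1
turn [-0.52 -1.59  1.13] shift after turn [-25.7 -50.8 152.2] now [-28.9 -49.9 151.9]
```

Call:
step_arm:
  rows:
    - [[-0.5,-1.5,1],[-6,-10,0],48]
    - [[0,0,0],[-7,-14,0],48]
    - [[0,0,0],[-6,-12,0],48]
    - [[0,0,0],[-3,-6,0],48]
    - [[0,0,0],[0,0,0],48]
    - [[0,0,0],[0,0,0],48]
    - [[0,0,0],[0,0,0],48]

```text
time: 16.45
position: [0.6068, -0.0064, 0.1722]
tool_rot: [-0.079, -3.13, -0.005]
ft_force: [0.1, 0.1, -1.6]
grip_width: 0.687
```

```bash
python3 -c "
from m import *
plan((612,-22.7,25),86.5)"
```

```text
t 16.45 p [606.8  -6.4 172.2] F [ 0.1  0.1 -1.6] grip 59.7
turn [ 0.18 -0.59  0.63] shift after turn [ -6.2 -15.9 147.2] now [ -7.6 -16.5 147. ]
```

Call:
step_arm:
  rows:
    - [[0.2,-0.5,0.6],[-3,-7,5],48]
    - [[0,0,0],[-3,-6,12],48]
    - [[0,0,0],[0,-2,18],48]
    - [[0,0,0],[0,0,20],48]
    - [[0,0,0],[0,0,20],48]
    - [[0,0,0],[0,0,18],48]
    - [[0,0,0],[0,0,10],48]
    - [[0,0,0],[0,0,4],48]
    - [[0,0,0],[0,0,0],48]
    - [[0,0,0],[0,0,0],48]

```text
time: 17.28
position: [0.6119, -0.0216, 0.0558]
tool_rot: [-0.091, -3.14, 0.001]
ft_force: [0.0, -0.3, -0.8]
grip_width: 0.687
```

```bash
python3 -c "
from m import *
plan((612,-22.7,25),86.5)"
```

```text
t 17.28 p [611.9 -21.6  55.8] F [ 0.  -0.3 -0.8] grip 59.8
turn [-0.02 -0.04  0.19] shift after turn [-0.1 -1.1 30.8] now [-0.2 -1.1 30.8]
```

Call:
step_arm:
  rows:
    - [[0,0,0],[0,-1,4],48]
    - [[0,0,0],[0,0,7],48]
    - [[0,0,0],[0,0,6],48]
    - [[0,0,0],[0,0,5],48]
    - [[0,0,0],[0,0,3],48]
    - [[0,0,0],[0,0,2],48]
    - [[0,0,0],[0,0,1],48]

```text
time: 17.87
position: [0.6153, -0.0225, 0.0291]
tool_rot: [0.09, 3.133, 0.001]
ft_force: [-0.4, -0.2, -1.7]
grip_width: 0.684
```

Call:
step_arm:
  rows:
    - [[0,0,0],[0,0,2],48]
    - [[0,0,0],[0,0,1.5],48]
    - [[0,0,0],[0,0,1.5],48]

```text
time: 18.12
position: [0.6156, -0.0225, 0.0256]
tool_rot: [0.09, 3.134, 0.001]
ft_force: [-7.7, 1.5, 16.4]
grip_width: 0.69
```

Contact with the tray floor. Releasing.

Call:
step_arm:
  rows:
    - [[0,0,0],[0,0,0],64]
    - [[0,0,0],[0,0,0],70]
    - [[0,0,0],[0,0,0],78]
    - [[0,0,0],[0,0,0],80]
    - [[0,0,0],[0,0,0],80]

```text
time: 18.53
position: [0.6182, -0.0226, 0.0284]
tool_rot: [0.09, 3.128, 0.002]
ft_force: [-0.5, -0.3, 0.4]
grip_width: 0.892
```

Call:
step_arm:
  rows:
    - [[0,0,0],[0,0,-6],82]
    - [[0,0,0],[0,0,-12],82]
    - [[0,0,0],[0,0,-25],82]
    - [[0,0,0],[0,0,-30],87]
    - [[0,0,0],[0,0,-30],87]
    - [[0,0,0],[0,0,-30],87]
    - [[0,0,0],[0,0,-20],87]
    - [[0,0,0],[0,0,-8],87]
    - [[0,0,0],[0,0,0],87]
    - [[0,0,0],[0,0,0],87]

```text
time: 19.37
position: [0.6155, -0.0233, 0.2028]
tool_rot: [0.091, 3.126, 0.002]
ft_force: [-0.2, -0.7, -0.4]
grip_width: 0.998
```

```bash
python3 -c "
from m import *
plan((451.8,-13.2,22),71.4)
meas('c',[('top',.452,-.013,.042,.056),('mid',.613,-.023,.042,.06),('bot',.557,.236,.042,.056)])"
```

```text
t 19.37 p [615.5 -23.3 202.8] F [-0.2 -0.7 -0.4] grip 86.8
turn [ 0.21  0.8  15.25] shift after turn [158.3 -42.6 180.8] now [166.5   0.2 178.4]
scene top (array([451.1, -13.3]), array([ 62.9, 125.3]), -18.81, 622) z 0.0495
scene mid (array([615.2, -22.7]), array([ 60.1, 115.7]), -3.41, 764) z 0.0506
scene bot (array([558.2, 236.5]), array([ 64.1, 135.6]), -15.13, 792) z 0.0508
side top (array([451.2, -13.1]), array([ 66.1, 121.1]), -17.67, 824) z 0.0473
side mid (array([614.6, -22.8]), array([ 64.1, 110.6]), -3.09, 780) z 0.0483
side bot (array([557.6, 236.9]), array([ 65.7, 130.8]), -15.1, 1783) z 0.0483
```

View pics/side_c.png

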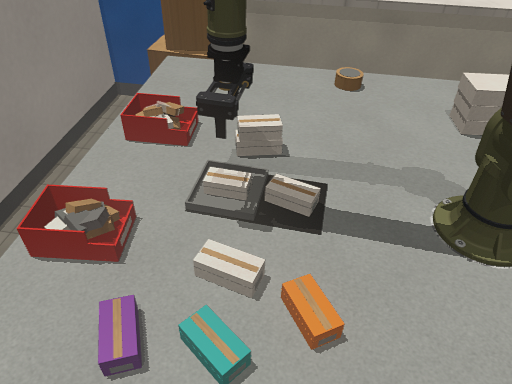

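The middle carton lies in the tray at px (228,182), top surface at 50 mm as expected (8+42). Now back to the top carton.

Call:
step_arm:
  rows:
    - [[0.2,0.8,3],[0,0,0],87]
    - [[0,0,5],[4,0,0],87]
    - [[0,0,5],[12,-3,0],87]
    - [[0,0,2.2],[22,-6,0],87]
    - [[0,0,0],[28,-8,0],87]
    - [[0,0,0],[28,-8,0],87]
    - [[0,0,0],[25,-7,0],87]
    - [[0,0,0],[17,-5,0],87]
    - [[0,0,0],[8,-3,0],87]
    - [[0,0,0],[0,0,0],87]
    - [[0,0,0],[0,0,0],87]
    - [[0,0,0],[0,0,0],87]

```text
time: 20.47
position: [0.4492, -0.0168, 0.1819]
tool_rot: [-0.519, -3.062, 0.023]
ft_force: [0.3, -0.4, -0.1]
grip_width: 0.998
```

```bash
python3 -c "
from m import *
plan((451.3,-13.2,21.5),71.4)"
```

```text
t 20.47 p [449.2 -16.8 181.9] F [ 0.3 -0.4 -0.1] grip 86.8
turn [-1.16 -1.91 -0.65] shift after turn [ -0.8   4.1 160.4] now [ -6.1   7.3 160.2]
```

Call:
step_arm:
  rows:
    - [[-1.1,-1.8,-0.6],[0,3,8],87]
    - [[0,0,0],[0,0,15],87]
    - [[0,0,0],[0,0,20],87]
    - [[0,0,0],[0,0,20],87]
    - [[0,0,0],[0,0,18],87]
    - [[0,0,0],[0,0,10],87]
    - [[0,0,0],[0,0,4],87]
    - [[0,0,0],[0,0,0],87]
    - [[0,0,0],[0,0,0],87]

```text
time: 21.22
position: [0.4608, -0.0157, 0.0826]
tool_rot: [0.511, 3.094, -0.007]
ft_force: [1.2, -0.3, 0.6]
grip_width: 1.001
```

```bash
python3 -c "
from m import *
plan((451.3,-13.2,21.5),71.4)"
```

```text
t 21.22 p [460.8 -15.7  82.6] F [ 1.2 -0.3  0.6] grip 87.1
turn [-0.21  0.34 -0.15] shift after turn [ 9.8 -0.6 61.1] now [10.2 -0.4 61.1]
```

Call:
step_arm:
  rows:
    - [[-0.1,0.2,-0.1],[5,-0.4,0],87]
    - [[0,0,0],[3,0,5],87]
    - [[0,0,0],[0,0,8],87]
    - [[0,0,0],[0,0,8],87]
    - [[0,0,0],[0,0,6],87]
    - [[0,0,0],[0,0,2],87]
    - [[0,0,0],[0,0,0],87]
    - [[0,0,0],[0,0,0],87]

```text
time: 21.88
position: [0.4549, -0.0132, 0.053]
tool_rot: [0.508, 3.094, -0.001]
ft_force: [0.7, 0.7, 0.0]
grip_width: 1.001
```

```bash
python3 -c "
from m import *
plan((451.3,-13.2,21.5),71.4)"
```

```text
t 21.88 p [454.9 -13.2  53. ] F [0.7 0.7 0. ] grip 87.1
turn [ 0.02  0.37 -0.04] shift after turn [ 3.5 -1.1 31.5] now [ 3.7 -1.2 31.5]
```

Call:
step_arm:
  rows:
    - [[0,0.3,0],[2,-1,5],87]
    - [[0,0,0],[1,0,7],87]
    - [[0,0,0],[0,0,7],87]
    - [[0,0,0],[0,0,6],87]
    - [[0,0,0],[0,0,4],87]
    - [[0,0,0],[0,0,1],87]
    - [[0,0,0],[0,0,0],87]

```text
time: 22.47
position: [0.4516, -0.0133, 0.0197]
tool_rot: [0.509, 3.099, 0.0]
ft_force: [0.5, 0.1, 0.9]
grip_width: 1.0
```

```bash
python3 -c "
from m import *
plan((451.3,-13.2,21.5),71.4)"
```

```text
t 22.47 p [451.6 -13.3  19.7] F [0.5 0.1 0.9] grip 87.0
turn [ 0.02  0.04 -0.04] shift after turn [ 0.3  0.  -1.8] now [ 0.3  0.  -1.8]
```

Call:
step_arm:
  rows:
    - [[0,0,0],[0,0,-1],72]
    - [[0,0,0],[0,0,0],68]
    - [[0,0,0],[0,0,0],63]
    - [[0,0,0],[0,0,0],55]
    - [[0,0,0],[0,0,0],50]
    - [[0,0,0],[0,0,0],50]
    - [[0,0,0],[0,0,0],50]

```text
time: 23.05
position: [0.4522, -0.0132, 0.0214]
tool_rot: [0.508, 3.098, 0.001]
ft_force: [0.2, 0.3, -1.5]
grip_width: 0.712
```

Call:
step_arm:
  rows:
    - [[0,0,0],[0,0,-5],50]
    - [[0,0,0],[0,0,-10],50]
    - [[0,0,0],[0,0,-15],50]
    - [[0,0,0],[0,0,-22],50]
    - [[0,0,0],[0,0,-25],50]
    - [[0,0,0],[0,0,-25],50]
    - [[0,0,0],[0,0,-25],50]
    - [[0,0,0],[0,0,-20],50]
    - [[0,0,0],[0,0,-10],50]
    - [[0,0,0],[0,0,-4],50]
    - [[0,0,0],[0,0,0],50]
    - [[0,0,0],[0,0,0],50]

```text
time: 24.05
position: [0.4464, -0.0147, 0.193]
tool_rot: [-0.512, -3.094, 0.003]
ft_force: [-0.5, -0.1, -2.8]
grip_width: 0.708
```

```bash
python3 -c "
from m import *
plan((557.6,236.6,68),75)"
```

```text
t 24.05 p [446.4 -14.7 193. ] F [-0.5 -0.1 -2.8] grip 61.6
turn [-0.13 -0.28 -3.79] shift after turn [-42.4 271.5 125. ] now [-25.  274.1 124.2]
```

Call:
step_arm:
  rows:
    - [[-0.1,-0.2,-1.8],[-1,8,0],50]
    - [[0,0,-1.9],[-3,18,0],50]
    - [[0,0,0],[-5,30,0],50]
    - [[0,0,0],[-5,30,0],50]
    - [[0,0,0],[-5,30,0],50]
    - [[0,0,0],[-5,30,0],50]
    - [[0,0,0],[-5,30,0],50]
    - [[0,0,0],[-4,25,0],50]
    - [[0,0,0],[-3,16,0],50]
    - [[0,0,0],[-2,8,0],50]
    - [[0,0,0],[0,0,0],50]
    - [[0,0,0],[0,0,0],50]

```text
time: 25.05
position: [0.5384, 0.2193, 0.1752]
tool_rot: [-0.362, -3.096, 0.004]
ft_force: [-0.1, -0.9, -2.9]
grip_width: 0.708
```

```bash
python3 -c "
from m import *
plan((558,236.6,68),75)"
```

```text
t 25.05 p [538.4 219.3 175.2] F [-0.1 -0.9 -2.9] grip 61.6
turn [-0.34 -1.37  1.66] shift after turn [-14.5  21.8 107.2] now [-17.7  21.9 106.7]
```

Call:
step_arm:
  rows:
    - [[-0.3,-1.2,1.5],[-5,7,0],50]
    - [[0,0,0],[-4,7,0],50]
    - [[0,0,0],[-2,4,0],50]
    - [[0,0,0],[0,0,0],50]
    - [[0,0,0],[0,0,0],50]
    - [[0,0,0],[0,0,0],50]

```text
time: 25.55
position: [0.5527, 0.2292, 0.1732]
tool_rot: [-0.41, -3.107, 0.008]
ft_force: [-0.3, 0.0, -3.8]
grip_width: 0.713
```

```bash
python3 -c "
from m import *
plan((558,236.6,68),75)"
```

```text
t 25.55 p [552.7 229.2 173.2] F [-0.3  0.  -3.8] grip 62.0
turn [-0.34 -0.39 -0.04] shift after turn [ -3.2   8.5 105.2] now [ -4.    9.1 105.1]
```

Call:
step_arm:
  rows:
    - [[-0.3,-0.3,0],[-2.5,6,0],50]
    - [[0,0,0],[-0.5,2,6],50]
    - [[0,0,0],[0,0,12],50]
    - [[0,0,0],[0,0,16],50]
    - [[0,0,0],[0,0,16],50]
    - [[0,0,0],[0,0,14],50]
    - [[0,0,0],[0,0,8],50]
    - [[0,0,0],[0,0,4],50]
    - [[0,0,0],[0,0,0],50]
    - [[0,0,0],[0,0,0],50]

```text
time: 26.38
position: [0.5572, 0.2349, 0.0896]
tool_rot: [-0.413, -3.112, 0.002]
ft_force: [0.7, 1.0, -2.5]
grip_width: 0.713
```

```bash
python3 -c "
from m import *
plan((558,236.6,68),75)"
```

```text
t 26.38 p [557.2 234.9  89.6] F [ 0.7  1.  -2.5] grip 62.0
turn [-0.08 -0.14 -0.11] shift after turn [-0.3  1.8 21.6] now [-0.4  1.8 21.6]
```

Call:
step_arm:
  rows:
    - [[-0.1,-0.1,0],[0,1.7,3],50]
    - [[0,0,0],[0,0,5],50]
    - [[0,0,0],[0,0,4],50]
    - [[0,0,0],[0,0,3],50]
    - [[0,0,0],[0,0,2],50]
    - [[0,0,0],[0,0,1.5],50]
    - [[0,0,0],[0,0,1],50]

```text
time: 26.97
position: [0.5599, 0.2379, 0.0714]
tool_rot: [0.412, 3.11, 0.006]
ft_force: [0.1, -0.3, -2.8]
grip_width: 0.71
```

```bash
python3 -c "
from m import *
plan((558,236.6,68),75)"
```

```text
t 26.97 p [559.9 237.9  71.4] F [ 0.1 -0.3 -2.8] grip 61.8
turn [ 0.26  0.23 -0.1 ] shift after turn [ 1.5 -1.8  3.4] now [ 1.5 -1.8  3.4]
```

Call:
step_arm:
  rows:
    - [[0.2,0.2,0],[1,-1.5,1],50]
    - [[0,0,0],[0,0,1.5],50]
    - [[0,0,0],[0,0,1.5],50]
    - [[0,0,0],[0,0,1],50]

```text
time: 27.3
position: [0.5588, 0.2368, 0.0684]
tool_rot: [0.413, 3.114, 0.002]
ft_force: [-3.4, -1.0, 4.5]
grip_width: 0.709
```

Touching (force changed from -2.8 to +4.5 N). Releasing and retreating.

Call:
step_arm:
  rows:
    - [[0,0,0],[0,0,0.3],63]
    - [[0,0,0],[0,0,0],68]
    - [[0,0,0],[0,0,0],76]
    - [[0,0,0],[0,0,0],84]
    - [[0,0,0],[0,0,0],84]
    - [[0,0,0],[0,0,0],84]

```text
time: 27.8
position: [0.5615, 0.2379, 0.0703]
tool_rot: [0.412, 3.108, 0.008]
ft_force: [-0.4, 0.7, 0.2]
grip_width: 0.944
```

Call:
step_arm:
  rows:
    - [[0,0,0],[0,0,-6],87]
    - [[0,0,0],[0,0,-12],87]
    - [[0,0,0],[0,0,-25],87]
    - [[0,0,0],[0,0,-30],87]
    - [[0,0,0],[0,0,-30],87]
    - [[0,0,0],[0,0,-30],87]
    - [[0,0,0],[0,0,-20],87]
    - [[0,0,0],[0,0,-8],87]
    - [[0,0,0],[0,0,0],87]
    - [[0,0,0],[0,0,0],87]
    - [[0,0,0],[0,0,0],87]

```text
time: 28.72
position: [0.5596, 0.2365, 0.2445]
tool_rot: [0.413, 3.107, 0.009]
ft_force: [-0.1, 0.1, 0.0]
grip_width: 0.999
```

```bash
python3 -c "
from m import *
plan((558,236.6,68),75)
meas('d',[('top',.557,.236,.088,.102),('mid',.613,-.023,.042,.06)])
for n,o in (('scene',-.0005),('side',.0018)):
    P=cloud(dict(np.load(f'/tmp/{n}_d.npz')));a=np.radians(-15);L=np.array([np.cos(a),np.sin(a)]);T=np.array([-L[1],L[0]])
    D=P[...,:2]-[.557,.2365];s=D@L;t=D@T;z=P[...,2]+o
    m=(abs(s)<.09)&(abs(t)<.06)&(z>.008)&(z<.043)
    if n=='side':
        m&=(t>.02)&(abs(s)<.05);c=np.polyfit(s[m],t[m],1);print('bot face lat',c[1],'yaw',-15+np.degrees(c[0]))
    else:
        m&=(s>.045)&(abs(t)<.025);c=np.polyfit(t[m],s[m],1);print('bot end s',c[1])
"
```

```text
t 28.72 p [559.6 236.5 244.5] F [-0.1  0.1  0. ] grip 86.9
turn [ 0.4   0.39 -0.14] shift after turn [  1.6  -0.4 176.5] now [  2.8  -1.6 176.4]
scene top (array([558.6, 235.9]), array([ 62.3, 124.9]), -15.05, 721) z 0.0965
scene mid (array([615.2, -22.7]), array([ 60.1, 115.5]), -3.28, 767) z 0.0505
side top (array([557.4, 235.9]), array([ 63.9, 120.6]), -15.23, 1678) z 0.0944
side mid (array([586.5, -20.4]), array([53.6, 62. ]), 86.8, 308) z 0.0482
bot end s 0.06452297878832186
bot face lat 0.03172527807527236 yaw -15.082020246895988
```

View pics/side_d.png

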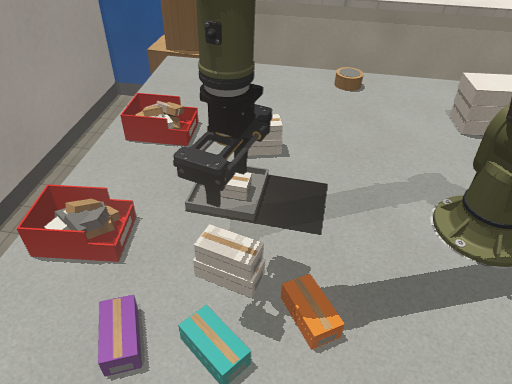

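The top carton is squarely on the bottom one (side px (228,258)). Its centre is within about 2 mm, both yaws are about -15°, and the bottom one hasn't moved. The middle carton is in the tray (only partly occluded in the side view), and the arm is clear. Handing in.

```bash
python3 -c "
from bench import order
print(order.close_job())"
```

```text
the job is handed in; nothing more can be done
None
```

The job is done and handed in at about 29 s of the 72 s. I set the top carton aside on the mat, laid the middle carton in the grey tray, and put the top carton back on the bottom one.

Last checks from the camera images before handing in:
- **Top carton:** centred within about 2 mm of the bottom carton. Both are turned about -15°, and its upper face is at about 96 mm, as expected.
- **Middle carton:** flat in the tray, about 3 mm from the tray centre, with its upper face at about 50 mm.
- **Bottom carton:** within about 1 mm of where it stood.
- **Robot:** gripper open, with the tool about 245 mm up and touching nothing.

**Disagreements:** the final side view gave a wrong centre for the middle carton because the gripper was partly in the way. I relied on the scene camera there, which matched the earlier unobstructed side view. The two cameras also differ by about 2 mm in height, which is within the calibration.

**Contact force:** setting the top carton down on the mat briefly reached about 34 N at the wrist, under the 120 N limit.

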